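# Slide the locked cassette carriage home under the reading bridge

## Robot

A 7-joint arm with a two-finger parallel gripper is mounted at the origin on a cart in front of the work surface, level with it; the furniture and walls round the work are solid. World frame = base frame: x ahead of the robot, y to its left, z up, the work surface at z = 0. Lengths are in m, angles in rad, forces in N, time in s.
With the tool pointing down it reaches from about 0.4 to 0.9 m from the base axis. Payload 5.6 kg.
Tool frame: the origin (TCP) lies midway between the tips of the shut fingers; the grasp point (between the pads) lies 19 mm behind it; x points along the fingers, z is the direction in which the jaws open and shut, and the axes are right-handed (so a half turn about x gives the same grasp; the last joint's range is limited). The gripper opens to 92 mm and grips with 3 to 60 N. Pads are 20 mm wide; open, the fingers measure 128 mm over their backs; the gripper's body (75 mm by 189 mm) begins 69 mm behind the grasp point.
Start: joints at [1.11, 0.468, -0.012, 1.603, 0.006, 1.071, -0.056], TCP at [0.264, -0.594, 0.215] pointing down, gripper open.
Joint ranges: [-2.53, 2.53], [-0.31, 2.02], [-1.57, 1.55], [0.28, 2.44], [-1.29, 4.43], [0.15, 1.84], [-2.92, 2.92]. Speed limits (rad/s): [2.57, 2.57, 3.14, 3.14, 3.14, 3.14, 3.14].

## Interface

Orientations are given as a 3x3 rotation matrix whose columns are the frame's x, y, z axes.
In Python, from plant import env gives the robot as it stands.
- The arm moves only by the tool carry_out, never from a script. Its argument "moves" is a list of rows, each an object of numbers: "dx", "dy", "dz": the shift along the tool's x, y, z in cm; "rx", "ry", "rz": the turn, a rotation vector about the tool's x, y, z in rad; "gripper": the opening in per cent of the stroke, from 0 (shut) to 100 (fully open). A call has exactly 5 rows; each row shifts and turns the pose as measured when the row begins, along the tool's axes as they then stand; what a row does not reach is not made up. A row lasts 1/10 s, in which the tool goes at most 50 mm and 8.59 degrees, less where a joint would pass 70% of its speed; a pose out of reach is approached as far as the arm can. A call with a gripper value outside its range is refused whole. The fingers move at their own pace and stop on an object; "newtons" is the grip in N (left out, the last holds). Time passes only in rows, so rows that do not move let the fingers close, or fill a call up. It gives the time, the measured TCP pose, the force and the opening at its end, in the units of the state.
- env.get_obs(): the state, without advancing time (a new reading comes with each control period).
- env.read_camera(name): name is "scene" or "top"; returns (picture, depth): 480x640x3 uint8, red, green, blue; 480x640 float32, m along the optical axis (not along the pixel's ray), 0 where there is no reading.
- env.calibration(name): a dict with "camera_matrix" (3x3 intrinsics, pixels), "eye" and "attitude" of the camera in the world. Camera axes: x right, y down, z forward; pixel columns grow to the right and rows downward; lengths in m; the calibration is good to about 2 mm. A picture is of the moment at which its call begins. calibration takes no time and is no camera call.
- env.job_done(): hands the job in, once; it reports no verdict.
Trained networks look in the newest picture that a camera, given by its name, has taken for a name from the list of things; names that differ only in an ending like _2 or _b are one class to them, and where a whole thing is asked for, a point or a joint stands for the part that bears it (a point fixed in the world has none). Each returns a list of dicts, best first, with "confidence" (0 to 1); they miss things now and then, are a little off and sometimes report something else, mostly with a low value. They report only what shows in the picture. A call takes as long as a camera call.
- env.find_in(label, camera): "extent" ([left, top, right, bottom] in pixels, round what is visible of it).
- env.trace(label, camera): "mask" (480x640 bool, what is visible of it) and "extent" ([left, top, right, bottom] in pixels, round what is visible of it).
- env.spot_point(label, camera): "at" ([row, column] in pixels: a listed point, or the origin of a listed thing).
The state is a dict: "t": time; "joint_positions": joint angles; "joint_velocities": joint speeds; "tau": joint torques, N m; "tool_pos": TCP position; "tcp_rot": TCP orientation; "force": force on the tool from outside, world axes, zero at the start; "wrist_torque": the same for the moment, N m; "grip_width": opening from 0.0 (shut) to 1.0 (fully open).
Only numpy, scipy, OpenCV 4.12 (cv2) and the standard library are available. Lean on these libraries where they do the work, as an engineer would, in place of code of your own. Each camera call takes 0.05 s, during which the arm holds its last target. There are 200 camera calls.

## Task

Press the lock button on the carriage of the reader stage and, keeping it held down, push the carriage along its rails all the way to the end stop, so that the test cassette it carries comes under the reading bridge. Then let the button come up so that the carriage is locked there. Only press and push with the fingertips: do not touch or lift the cassette, and leave the things standing round the stage where they are.

Things in the scene. Friction and masses are not known exactly. Their poses are not given: they have to be found in the camera images.
- reader_stage: Fixed aluminium bed 290 x 136 x 8 mm with two steel rails; place and yaw vary. Origin: centre of its underside, on the table; +x along the rails, the way the carriage must be pushed; z up. A white bridge (44 mm in x, centred at x = +58 mm, 132 mm wide, underside 50 and top 70 mm above the table) spans the +x end. A steel locking rack, top at 32 mm, runs along the -y side.
- carriage (a joint): Carriage travel, m: 0 = start, 0.100 = home against the end stop. Grey plate 120 x 84 mm, deck 28 mm above the table, centred at stage x = -80 mm at value 0. It cannot be lifted; slides with about 1.5 N friction. While the button is up a pawl locks it (1.5 mm play); it locks again at any 12.5 mm notch where the button is let up, the last one at the end stop.
- lock_button (a joint): How far the lock button is pressed, m: 0 = up (locked), 0.008 = fully down. It springs back; about 2 N starts it, about 6 N holds it fully down. The carriage is free beyond about 0.005; pushing hard along the rails before pressing can jam the pawl.
- button_top (a point): Centre of the lock button's top face, 40 mm above the table when up, 32 mm when down; moves with the carriage. Black flat block, 32 mm along x 42 mm across the rails, 32 mm behind the carriage's centre. A grey push wall on the carriage (56 mm across, top at 54 mm) stands 21 mm ahead of the button's centre: push against it, or drag the pressed button along by friction.
- carriage_nose (a point): Middle of the carriage's front end face (towards the bridge), 23 mm above the table; it meets point stop_face at the end of the travel.
- stop_face (a point): Face of the end stop, a small dark steel block 30 mm wide under the bridge's far edge, 80 mm from the stage's origin along +x.
- nest (a point): Centre of the floor of the shallow nest (25 x 75 mm, rims 4 mm high) on the carriage's front half, 28 mm above the table, in which the cassette lies.
- cassette: White flat test cassette 20 x 70 x 5 mm lying loose in the carriage's nest, long side across the rails; rides along with the carriage. Origin at the centre of its underside. Not to be touched.
- buffer_bottle: Bystander: taller white dropper bottle, 29 mm wide, 71 mm tall, standing on the table beside the stage's +y side. Origin at the centre of its underside.
- timer: Bystander: flat white timer 62 x 62 x 15 mm lying on the table beside the stage's -y side. Origin at the centre of its underside.
- control_bottle: Bystander: shorter white dropper bottle, 25 mm wide, 57 mm tall, standing on the table beside the stage's +y side. Origin at the centre of its underside.

How it is judged:
By the outcome, as a careful person would: the job done as asked, in the order asked, and still so for the second after the job is handed in, with the robot touching nothing.
It also fails if it takes over 32 s, if anything falls off the work surface, if the arm or the gripper's body presses on something with over 40 N, if the wrist force passes 120 N, or if a joint passes its speed limit or range.

## Working session

There is one attempt and no reset: what is moved stays moved. The work goes in short steps, Python scripts to look and compute and a tool call to move; the robot and the scene stay as the last step left them, time stands still between calls to the robot, and variables do not carry over. Pictures are saved under pics/ and viewed, about 8 in all and at most 12, crops included, and the job is handed in when it is done.

Besides the shell and the picture viewer there is one more tool, called after "Request:" by a JSON object that holds its "method" and its "body", one argument or row to a line. carry_out: Moves the arm, as the interface text tells. Its arguments: {"type":"object","properties":{"moves":{"type":"array"},"newtons":{"type":"number"}},"required":["moves"]}

```bash
mkdir -p pics; cat > h.py <<'E'
import numpy as np, cv2
from plant import env
def pt(cam,r,c,depth=None,z=None):
    k=env.calibration(cam);K=np.array(k["camera_matrix"]);e=np.array(k["eye"]);R=np.array(k["attitude"])
    d=np.array([(c-K[0,2])/K[0,0],(r-K[1,2])/K[1,1],1.])
    d=R@d
    return e+d*(depth if z is None else (z-e[2])/d[2])
E
python3 - <<'E'
from h import *
print(env.calibration("top"))
ims=[]
for c in("scene","top"):
    p,d=env.read_camera(c); cv2.imwrite(f"pics/{c}0.png",p[:,:,::-1]); np.save(f"{c}_d.npy",d)
    for l,z in(("button_top",.04),("carriage_nose",.023),("stop_face",.02),("nest",.028),("cassette",.028),("buffer_bottle",0),("timer",0),("control_bottle",0),("reader_stage",0)):
        for q in env.spot_point(l,c)[:1]:
            print(c,l,round(q["confidence"],2),np.round(q["at"]),np.round(pt(c,*q["at"],z=z),4))
o=env.get_obs();print(o["t"],o["tool_pos"],o["tcp_rot"],o["force"])
E
```

```text
{'camera_matrix': array([[577.0927212 ,   0.        , 315.71230801],
       [  0.        , 577.0927212 , 251.69564759],
       [  0.        ,   0.        ,   1.        ]]), 'eye': array([0.48675198, 0.07373028, 1.00207815]), 'attitude': array([[-0.0108836 , -0.9927549 ,  0.11966307],
       [-0.99951793,  0.00732099, -0.03017144],
       [ 0.0290768 , -0.11993376, -0.992356  ]])}
scene button_top 0.74 [230. 449.] [ 0.435  -0.0894  0.04  ]
scene carriage_nose 0.76 [229. 398.] [ 0.5173 -0.0711  0.023 ]
scene stop_face 0.47 [228. 398.] [ 0.5213 -0.0806  0.02  ]
scene nest 0.72 [227. 412.] [ 0.4977 -0.0823  0.028 ]
scene cassette 0.71 [226. 410.] [ 0.5017 -0.0857  0.028 ]
scene buffer_bottle 0.94 [266. 317.] [0.5913 0.0693 0.    ]
scene timer 0.69 [231. 452.] [ 0.4512 -0.1555  0.    ]
scene control_bottle 0.77 [282. 369.] [0.4994 0.064  0.    ]
scene reader_stage 0.91 [232. 384.] [ 0.5497 -0.0832  0.    ]
top carriage_nose 0.6 [302. 386.] [ 0.5177 -0.0745  0.023 ]
top stop_face 0.85 [242. 381.] [ 0.6203 -0.0689  0.02  ]
top nest 0.71 [312. 391.] [ 0.5002 -0.0814  0.028 ]
top cassette 0.76 [315. 393.] [ 0.4955 -0.0847  0.028 ]
top buffer_bottle 0.77 [263. 309.] [0.588  0.0559 0.    ]
top timer 0.93 [316. 492.] [ 0.4934 -0.2629  0.    ]
top control_bottle 0.7 [315. 309.] [0.4979 0.0557 0.    ]
top reader_stage 0.72 [287. 386.] [ 0.5452 -0.0779  0.    ]
1.0 [ 0.26369461 -0.59411151  0.21461401] [[-4.26033607e-05  9.14006599e-01  4.05699315e-01]
 [-5.05193674e-05  4.05699313e-01 -9.14006600e-01]
 [-9.99999998e-01 -5.94354256e-05  2.88908810e-05]] [-0.05454983 -0.47857506 -0.0052889 ]
```

View pics/top0.png

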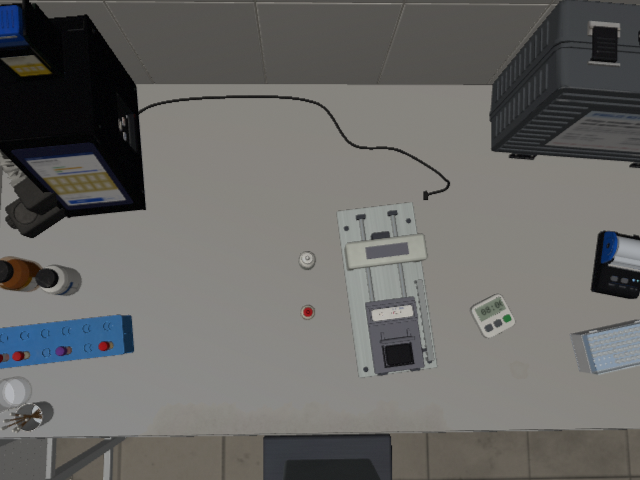

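View pics/scene0.png

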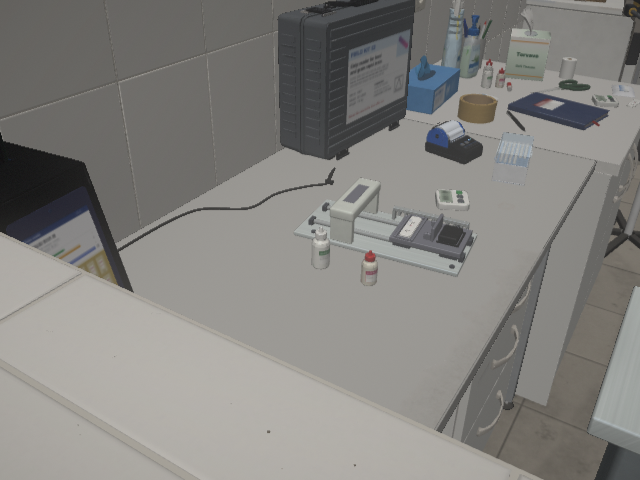

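```bash
python3 - <<'E'
from h import *
for l in("reader_stage","button_top","cassette"):
    q=env.trace(l,"top")
    if not q: print(l,None);continue
    m=q[0]["mask"]; d=np.load("top_d.npy")
    print(l,q[0]["confidence"],q[0]["extent"],m.sum(),cv2.minAreaRect(np.argwhere(m)[:,::-1].astype(np.float32)))
# points 35..45mm high, in stage area (button), dark; and >60mm (bridge)
d=np.load("top_d.npy");p=cv2.imread("pics/top0.png")
k=env.calibration("top");K=k["camera_matrix"];v,u=np.mgrid[:480,:640]
P=np.stack([(u-K[0,2])/K[0,0]*d,(v-K[1,2])/K[1,1]*d,d],-1)@np.array(k["attitude"]).T+k["eye"]
A=(P[...,0]>.35)&(P[...,0]<.75)&(P[...,1]>-.2)&(P[...,1]<.02)&(d>0)
for n,lo,hi in(("bridge",.062,.078),("wall",.048,.058),("button",.0355,.046),("deck",.024,.031),("bed",.004,.013)):
    m=A&(P[...,2]>lo)&(P[...,2]<hi)
    c,s,l=cv2.connectedComponentsWithStats(m.astype(np.uint8),connectivity=4)[1:] and cv2.connectedComponentsWithStats(m.astype(np.uint8),connectivity=4)[1:4]
    for i in range(1,len(s)):
        if s[i,4]>60:
            X=P[c==i]; r=cv2.minAreaRect((X[:,:2]*1000).astype(np.float32)); print(n,s[i],np.round(r[0]),np.round(r[1]),round(r[2],1),X[:,2].mean().round(4))
E
```

```text
reader_stage 0.66 [337.1, 201.8, 434.9, 378.0] 12825 ((388.7882385253906, 288.6615905761719), (168.44265747070312, 84.6508560180664), 82.40535736083984)
button_top 0.76 [385.3, 343.4, 425.8, 364.0] 498 ((405.01995849609375, 352.63995361328125), (19.657569885253906, 40.587928771972656), 81.8698959350586)
cassette 0.76 [370.3, 306.0, 414.6, 324.3] 493 ((391.622314453125, 312.4170227050781), (12.09298038482666, 41.565486907958984), 82.40535736083984)
bridge [ 345  233   83   36 2125] [601. -70.] [ 44. 133.] 6.8 0.0698
wall [381 336  34   8 127] [456. -87.] [ 6. 55.] 7.0 0.0534
button [423 190  11  10  62] [ 699. -147.] [16. 17.] 78.6 0.0412
button [385 343  27  22 485] [432. -90.] [32. 42.] 7.3 0.0399
deck [365 296  50  13 259] [516. -80.] [15. 84.] 6.7 0.028
deck [ 368  307   57   67 1696] [455. -89.] [101.  89.] 6.8 0.028
bed [ 336  202   81  176 4020] [543. -77.] [290. 137.] 6.8 0.0081
bed [402 261  32  88 841] [ 514. -132.] [150.  36.] 7.0 0.0081
bed [370 264  33  37 937] [553. -77.] [59. 49.] 6.4 0.0082
bed [420 347  17  23 159] [ 422. -145.] [34. 29.] 6.5 0.0084
```

The top view shows the stage at a yaw of about 6.8°. The button is at px (398,353), i.e. (0.432, -0.090), the bridge at px (386,251), the bottles on its left and the timer on its right. The scene view agrees. I'll shut and turn the gripper first, then travel.

Request:
{"method": "carry_out", "body": {
  "moves": [
    {"rx":0.149,"gripper":0},
    {"rx":0.149,"gripper":0},
    {"dy":2.0,"dz":-4.3,"gripper":0},
    {"dy":2.0,"dz":-4.3,"gripper":0},
    {"dy":2.0,"dz":-4.3,"gripper":0}
  ],
  "newtons": 20
}}

```text
invalid input at $.moves[0]: expected keys dx, dy, dz, rx, ry, rz, gripper
```

Request:
{"method": "carry_out", "body": {
  "moves": [
    {"dy":2.0,"dz":-4.3,"gripper":0},
    {"dy":2.0,"dz":-4.3,"gripper":0},
    {"dy":2.0,"dz":-4.3,"gripper":0},
    {"dy":2.0,"dz":-4.3,"gripper":0},
    {"dy":2.0,"dz":-4.0,"gripper":0}
  ]
}}

```text
invalid input at $.moves[0]: expected keys dx, dy, dz, rx, ry, rz, gripper
```

```bash
cat > s.py <<'E'
from h import *
o=env.get_obs();R=np.array(o["tcp_rot"]);T=o["tool_pos"]
u=np.array([np.cos(.119),np.sin(.119),0]);b=np.array([.432,-.090,.04])
print("t",o["t"],"tcp",np.round(T,4),"F",np.round(o["force"],2),"grip",o["grip_width"])
print(np.round(R,3).tolist(),"yaw err",np.arctan2(R[1,1],R[0,1])-.119)
print("along from start-button",(T-b)@u,"across(left+)",(T-b)@[-u[1],u[0],0])
print("to button+7mm in tool cm",np.round(100*R.T@(b+.007*u-T),2))
E
python3 s.py
```

```text
t 1.15 tcp [ 0.2637 -0.5941  0.2146] F [ 0.03  1.04 -0.04] grip 0.9991427927317656
[[-0.0, 0.914, 0.406], [-0.0, 0.406, -0.914], [-1.0, -0.0, -0.0]] yaw err 0.2987292698435023
along from start-button -0.22698027118878641 across(left+) -0.48055547746321664
to button+7mm in tool cm [ 17.46  36.51 -39.04]
```

Request:
{"method": "carry_out", "body": {
  "moves": [
    {"dx":0,"dy":0,"dz":0,"rx":0.149,"ry":0,"rz":0,"gripper":0},
    {"dx":0,"dy":0,"dz":0,"rx":0.149,"ry":0,"rz":0,"gripper":0},
    {"dx":0,"dy":2.0,"dz":-4.3,"rx":0,"ry":0,"rz":0,"gripper":0},
    {"dx":0,"dy":2.0,"dz":-4.3,"rx":0,"ry":0,"rz":0,"gripper":0},
    {"dx":0,"dy":2.0,"dz":-4.3,"rx":0,"ry":0,"rz":0,"gripper":0}
  ],
  "newtons": 20
}}

```text
t: 1.65
tool_pos: [0.306, -0.4622, 0.2132]
tcp_rot: [[-0.002, 0.995, 0.097], [-0.003, 0.097, -0.995], [-1.0, -0.002, 0.003]]
force: [0.6, -0.0, 0.8]
grip_width: 0.585
```

Request:
{"method": "carry_out", "body": {
  "moves": [
    {"dx":0,"dy":2.0,"dz":-4.3,"rx":0,"ry":0,"rz":0,"gripper":0},
    {"dx":0,"dy":2.0,"dz":-4.3,"rx":0,"ry":0,"rz":0,"gripper":0},
    {"dx":0,"dy":2.0,"dz":-4.3,"rx":0,"ry":0,"rz":0,"gripper":0},
    {"dx":0,"dy":2.0,"dz":-4.3,"rx":0,"ry":0,"rz":0,"gripper":0},
    {"dx":0,"dy":2.0,"dz":-4.0,"rx":0,"ry":0,"rz":0,"gripper":0}
  ]
}}

```text
t: 2.15
tool_pos: [0.3871, -0.2325, 0.2134]
tcp_rot: [[0.001, 0.995, 0.096], [-0.006, 0.096, -0.995], [-1.0, 0.0, 0.006]]
force: [1.0, 0.9, 0.4]
grip_width: 0.156
```

```bash
python3 s.py
```

```text
t 2.15 tcp [ 0.3871 -0.2325  0.2134] F [1.   0.91 0.4 ] grip 0.1556056896586121
[[0.001, 0.995, 0.096], [-0.006, 0.096, -0.995], [-1.0, 0.0, 0.006]] yaw err -0.023140698963719106
along from start-button -0.0614585191601681 across(left+) -0.13617774515240644
to button+7mm in tool cm [ 17.25   6.52 -13.88]
```

Request:
{"method": "carry_out", "body": {
  "moves": [
    {"dx":0,"dy":1.7,"dz":-3.6,"rx":-0.022,"ry":0.006,"rz":0,"gripper":0},
    {"dx":0,"dy":1.7,"dz":-3.6,"rx":0,"ry":0,"rz":0,"gripper":0},
    {"dx":0,"dy":1.7,"dz":-3.6,"rx":0,"ry":0,"rz":0,"gripper":0},
    {"dx":2,"dy":1.2,"dz":-2.5,"rx":0,"ry":0,"rz":0,"gripper":0},
    {"dx":3,"dy":0,"dz":0,"rx":0,"ry":0,"rz":0,"gripper":0}
  ]
}}

```text
t: 2.65
tool_pos: [0.4419, -0.0815, 0.1677]
tcp_rot: [[0.015, 0.992, 0.128], [-0.002, 0.129, -0.992], [-1.0, 0.015, 0.004]]
force: [-0.3, -1.5, 0.6]
grip_width: 0.005
```

```bash
python3 s.py
```

```text
t 2.65 tcp [ 0.4419 -0.0815  0.1677] F [-0.31 -1.5   0.58] grip 0.005180368704998196
[[0.015, 0.992, 0.128], [-0.002, 0.129, -0.992], [-1.0, 0.015, 0.004]] yaw err 0.009889339004492154
along from start-button 0.010879627980422338 across(left+) 0.0072785202291530465
to button+7mm in tool cm [12.77 -0.58  0.68]
```

Request:
{"method": "carry_out", "body": {
  "moves": [
    {"dx":3,"dy":-0.5,"dz":0.6,"rx":0.009,"ry":0.004,"rz":-0.015,"gripper":0},
    {"dx":3,"dy":0,"dz":0,"rx":0,"ry":0,"rz":0,"gripper":0},
    {"dx":2.5,"dy":0,"dz":0,"rx":0,"ry":0,"rz":0,"gripper":0},
    {"dx":0,"dy":0,"dz":0,"rx":0,"ry":0,"rz":0,"gripper":0},
    {"dx":0,"dy":0,"dz":0,"rx":0,"ry":0,"rz":0,"gripper":0}
  ]
}}

```text
t: 3.15
tool_pos: [0.4381, -0.086, 0.079]
tcp_rot: [[-0.002, 0.992, 0.124], [0.001, 0.124, -0.992], [-1.0, -0.002, -0.001]]
force: [0.5, -0.5, -0.2]
grip_width: 0.004
```

```bash
python3 s.py; python3 - <<'E'
from h import *
p,d=env.read_camera("top"); cv2.imwrite("pics/top1.png",cv2.resize(p[280:400,320:480,::-1],None,fx=5,fy=5))
p,d=env.read_camera("scene"); cv2.imwrite("pics/scene1.png",cv2.resize(p[150:290,320:500,::-1],None,fx=4,fy=4))
E
```

```text
t 3.15 tcp [ 0.4381 -0.086   0.079 ] F [ 0.48 -0.47 -0.17] grip 0.003961637234171307
[[-0.002, 0.992, 0.124], [0.001, 0.124, -0.992], [-1.0, -0.002, -0.001]] yaw err 0.005407621220853476
along from start-button 0.006495086635510173 across(left+) 0.0032817061553294647
to button+7mm in tool cm [3.9  0.06 0.33]
```

View pics/scene1.png

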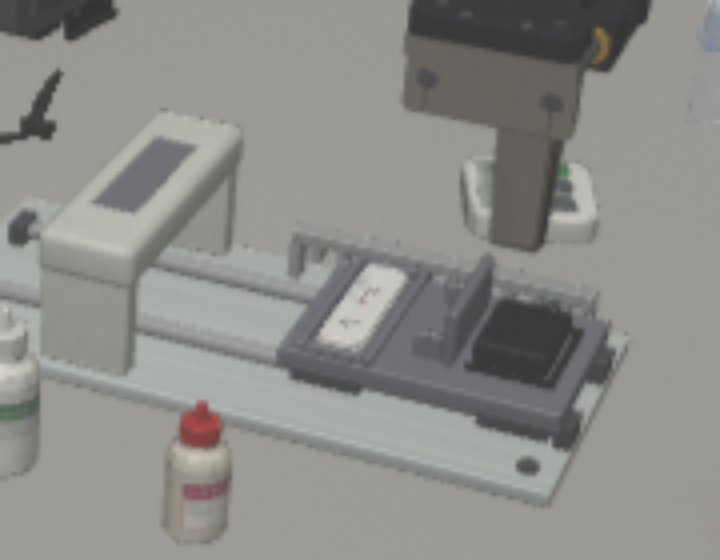

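The crop shows the shut fingertips (520,245) above the black button (525,340), behind the push wall, with clear space around them. Next I'll go down and press in small steps.

Request:
{"method": "carry_out", "body": {
  "moves": [
    {"dx":2.0,"dy":0,"dz":0.3,"rx":0,"ry":0,"rz":0,"gripper":0},
    {"dx":1.2,"dy":0,"dz":0,"rx":0,"ry":0,"rz":0,"gripper":0},
    {"dx":0.3,"dy":0,"dz":0,"rx":0,"ry":0,"rz":0,"gripper":0},
    {"dx":0.3,"dy":0,"dz":0,"rx":0,"ry":0,"rz":0,"gripper":0},
    {"dx":0.2,"dy":0,"dz":0,"rx":0,"ry":0,"rz":0,"gripper":0}
  ]
}}

```text
t: 3.75
tool_pos: [0.4428, -0.0903, 0.0436]
tcp_rot: [[0.009, 0.992, 0.123], [-0.002, 0.123, -0.992], [-1.0, 0.009, 0.003]]
force: [-1.3, 0.4, 1.5]
grip_width: 0.004
```

```bash
python3 s.py
```

```text
t 3.75 tcp [ 0.4428 -0.0903  0.0436] F [-1.28  0.44  1.48] grip 0.004021378128349116
[[0.009, 0.992, 0.123], [-0.002, 0.123, -0.992], [-1.0, 0.009, 0.003]] yaw err 0.004295542565677726
along from start-button 0.010649023932203858 across(left+) -0.001550433968143021
to button+7mm in tool cm [ 0.35 -0.37 -0.16]
```

Request:
{"method": "carry_out", "body": {
  "moves": [
    {"dx":0,"dy":-0.5,"dz":-0.1,"rx":0,"ry":0.003,"rz":-0.009,"gripper":0},
    {"dx":0.3,"dy":0,"dz":0,"rx":0,"ry":0,"rz":0,"gripper":0},
    {"dx":0.3,"dy":0,"dz":0,"rx":0,"ry":0,"rz":0,"gripper":0},
    {"dx":0.3,"dy":0,"dz":0,"rx":0,"ry":0,"rz":0,"gripper":0},
    {"dx":0.3,"dy":0,"dz":0,"rx":0,"ry":0,"rz":0,"gripper":0}
  ]
}}

```text
t: 4.25
tool_pos: [0.4385, -0.0898, 0.0324]
tcp_rot: [[0.002, 0.992, 0.123], [-0.001, 0.123, -0.992], [-1.0, 0.002, 0.001]]
force: [-1.1, 0.4, 5.7]
grip_width: 0.007
```

```bash
python3 s.py
```

```text
t 4.25 tcp [ 0.4385 -0.0898  0.0324] F [-1.05  0.4   5.71] grip 0.006675403046107091
[[0.002, 0.992, 0.123], [-0.001, 0.123, -0.992], [-1.0, 0.002, 0.001]] yaw err 0.004479662207348328
along from start-button 0.006516275750678404 across(left+) -0.0005919088906939785
to button+7mm in tool cm [-0.76  0.05 -0.06]
```

Request:
{"method": "carry_out", "body": {
  "moves": [
    {"dx":0.4,"dy":0.2,"dz":0,"rx":0,"ry":0,"rz":0,"gripper":0},
    {"dx":0.4,"dy":0.6,"dz":0,"rx":0,"ry":0,"rz":0,"gripper":0},
    {"dx":0.4,"dy":0.8,"dz":0,"rx":0,"ry":0,"rz":0,"gripper":0},
    {"dx":0.4,"dy":0.8,"dz":0,"rx":0,"ry":0,"rz":0,"gripper":0},
    {"dx":0.4,"dy":0.8,"dz":0,"rx":0,"ry":0,"rz":0,"gripper":0}
  ]
}}

```text
t: 4.75
tool_pos: [0.4977, -0.0828, 0.0321]
tcp_rot: [[0.052, 0.991, 0.127], [-0.004, 0.127, -0.992], [-0.999, 0.051, 0.011]]
force: [-2.5, 1.3, 28.1]
grip_width: 0.004
```

```bash
python3 s.py; python3 - <<'E'
from h import *
env.read_camera("scene");env.read_camera("top")
for c in("scene","top"):
  for l,z in(("carriage_nose",.023),("cassette",.028),("nest",.028)):
    for q in env.spot_point(l,c)[:1]: print(c,l,round(q["confidence"],2),np.round(pt(c,*q["at"],z=z),4))
E
```

```text
t 4.75 tcp [ 0.4977 -0.0828  0.0321] F [-2.53  1.33 28.08] grip 0.003991328828405981
[[0.052, 0.991, 0.127], [-0.004, 0.127, -0.992], [-0.999, 0.051, 0.011]] yaw err 0.008731675491045254
along from start-button 0.06609241912874371 across(left+) -0.0006979508900751482
to button+7mm in tool cm [-1.09 -5.86 -0.11]
scene carriage_nose 0.65 [ 0.5738 -0.0565  0.023 ]
scene cassette 0.66 [ 0.5636 -0.0749  0.028 ]
scene nest 0.62 [ 0.5498 -0.0645  0.028 ]
top carriage_nose 0.93 [ 0.5888 -0.0658  0.023 ]
top cassette 0.78 [ 0.5609 -0.074   0.028 ]
top nest 0.96 [ 0.5672 -0.0745  0.028 ]
```

Request:
{"method": "carry_out", "body": {
  "moves": [
    {"dx":0.2,"dy":0.5,"dz":0,"rx":0,"ry":0.005,"rz":-0.03,"gripper":0},
    {"dx":0.2,"dy":0.5,"dz":0,"rx":-0.005,"ry":0.005,"rz":-0.02,"gripper":0},
    {"dx":0.2,"dy":0.5,"dz":0,"rx":0,"ry":0,"rz":-0.01,"gripper":0},
    {"dx":0.2,"dy":0.5,"dz":0,"rx":0,"ry":0,"rz":-0.01,"gripper":0},
    {"dx":0.2,"dy":0.4,"dz":0,"rx":0,"ry":0,"rz":-0.01,"gripper":0}
  ]
}}

```text
t: 5.65
tool_pos: [0.5342, -0.0784, 0.0322]
tcp_rot: [[-0.007, 0.991, 0.133], [-0.006, 0.133, -0.991], [-1.0, -0.008, 0.005]]
force: [-2.1, -0.6, 17.2]
grip_width: 0.006
```

```bash
python3 s.py
```

```text
t 5.65 tcp [ 0.5342 -0.0784  0.0322] F [-2.13 -0.62 17.17] grip 0.005931536982387461
[[-0.007, 0.991, 0.133], [-0.006, 0.133, -0.991], [-1.0, -0.008, 0.005]] yaw err 0.014374810398182197
along from start-button 0.10285994241893644 across(left+) -0.0006518454814020282
to button+7mm in tool cm [-0.71 -9.59 -0.2 ]
```

Request:
{"method": "carry_out", "body": {
  "moves": [
    {"dx":0.2,"dy":0.4,"dz":0,"rx":-0.01,"ry":0,"rz":0.005,"gripper":0},
    {"dx":0.2,"dy":0.4,"dz":0,"rx":0,"ry":0,"rz":0,"gripper":0},
    {"dx":0.2,"dy":0.4,"dz":0,"rx":0,"ry":0,"rz":0,"gripper":0},
    {"dx":0.2,"dy":0.4,"dz":0,"rx":0,"ry":0,"rz":0,"gripper":0},
    {"dx":0.2,"dy":0.4,"dz":0,"rx":0,"ry":0,"rz":0,"gripper":0}
  ]
}}

```text
t: 6.15
tool_pos: [0.5388, -0.078, 0.0318]
tcp_rot: [[-0.04, 0.989, 0.141], [-0.014, 0.14, -0.99], [-0.999, -0.042, 0.008]]
force: [-16.2, 0.6, 32.7]
grip_width: 0.007
```

```bash
python3 s.py; python3 - <<'E'
from h import *
env.read_camera("scene");env.read_camera("top")
for c in("scene","top"):
  for l,z in(("carriage_nose",.023),("button_top",.032),("nest",.028),("stop_face",.02)):
    for q in env.spot_point(l,c)[:1]: print(c,l,round(q["confidence"],2),np.round(pt(c,*q["at"],z=z),4))
E
```

```text
t 6.15 tcp [ 0.5388 -0.078   0.0318] F [-16.24   0.55  32.72] grip 0.007365020918893924
[[-0.04, 0.989, 0.141], [-0.014, 0.14, -0.99], [-0.999, -0.042, 0.008]] yaw err 0.021668026393604184
along from start-button 0.10742700400876547 across(left+) -0.0007423996057045026
to button+7mm in tool cm [ -0.41 -10.06  -0.29]
scene carriage_nose 0.93 [ 0.6173 -0.0584  0.023 ]
scene button_top 0.56 [ 0.5286 -0.0726  0.032 ]
scene nest 0.8 [ 0.5978 -0.0547  0.028 ]
scene stop_face 0.62 [ 0.6153 -0.0619  0.02  ]
top nest 0.42 [0.5003 0.056  0.028 ]
top stop_face 0.76 [ 0.6247 -0.0678  0.02  ]
```

Stalled after about 101 mm with 16 N along the rails, so it is at the end stop. Now I'll lift straight up to let the button rise, with a slight forward bias.

Request:
{"method": "carry_out", "body": {
  "moves": [
    {"dx":-0.2,"dy":0.2,"dz":0,"rx":0,"ry":0,"rz":0,"gripper":0},
    {"dx":-0.3,"dy":0.1,"dz":0,"rx":0,"ry":0,"rz":0,"gripper":0},
    {"dx":-0.4,"dy":0,"dz":0,"rx":0,"ry":0,"rz":0,"gripper":0},
    {"dx":-0.6,"dy":0,"dz":0,"rx":0,"ry":0,"rz":0.02,"gripper":0},
    {"dx":-1,"dy":-0.2,"dz":0,"rx":0,"ry":0,"rz":0.02,"gripper":0}
  ]
}}

```text
t: 7.15
tool_pos: [0.5382, -0.0776, 0.0571]
tcp_rot: [[-0.003, 0.99, 0.141], [-0.008, 0.141, -0.99], [-1.0, -0.004, 0.008]]
force: [-0.6, 0.8, -0.1]
grip_width: 0.003
```

```bash
python3 s.py
```

```text
t 7.15 tcp [ 0.5382 -0.0776  0.0571] F [-0.57  0.78 -0.12] grip 0.002753062679732468
[[-0.003, 0.99, 0.141], [-0.008, 0.141, -0.99], [-1.0, -0.004, 0.008]] yaw err 0.02224329948670556
along from start-button 0.10689945213648375 across(left+) -0.0002873319887858883
to button+7mm in tool cm [ 1.76 -9.98 -0.26]
```

Free of contact. I'll raise well clear and move back, away from the bridge and out of the top camera's view.

Request:
{"method": "carry_out", "body": {
  "moves": [
    {"dx":-3,"dy":0,"dz":0,"rx":0,"ry":0,"rz":0,"gripper":0},
    {"dx":-4,"dy":0,"dz":0,"rx":0,"ry":0,"rz":0,"gripper":0},
    {"dx":-4,"dy":0,"dz":0,"rx":0,"ry":0,"rz":0,"gripper":0},
    {"dx":-3,"dy":0,"dz":3,"rx":0,"ry":0,"rz":0,"gripper":0},
    {"dx":0,"dy":0,"dz":4,"rx":0,"ry":0,"rz":0,"gripper":0}
  ]
}}

```text
t: 7.65
tool_pos: [0.5475, -0.1412, 0.2053]
tcp_rot: [[0.003, 0.988, 0.152], [-0.006, 0.152, -0.988], [-1.0, 0.002, 0.007]]
force: [0.5, 0.3, 0.5]
grip_width: 0.007
```

Request:
{"method": "carry_out", "body": {
  "moves": [
    {"dx":0,"dy":-1,"dz":4.5,"rx":0,"ry":0,"rz":0,"gripper":0},
    {"dx":0,"dy":-1,"dz":4.5,"rx":0,"ry":0,"rz":0,"gripper":0},
    {"dx":0,"dy":-1,"dz":4.5,"rx":0,"ry":0,"rz":0,"gripper":0},
    {"dx":0,"dy":-1,"dz":4.5,"rx":0,"ry":0,"rz":0,"gripper":0},
    {"dx":0,"dy":0,"dz":0,"rx":0,"ry":0,"rz":0,"gripper":0}
  ]
}}

```text
t: 8.15
tool_pos: [0.5343, -0.3381, 0.212]
tcp_rot: [[0.016, 0.989, 0.147], [-0.014, 0.148, -0.989], [-1.0, 0.014, 0.016]]
force: [-0.4, -0.8, -0.0]
grip_width: 0.005
```

```bash
python3 s.py; cat > c.py <<'E'
from h import *
p,d=env.read_camera("top"); cv2.imwrite("pics/top2.png",cv2.resize(p[190:390,290:530,::-1],None,fx=3,fy=3))
q,_=env.read_camera("scene"); cv2.imwrite("pics/scene2.png",cv2.resize(q[150:290,290:500,::-1],None,fx=3.8,fy=3.8))
k=env.calibration("top");K=k["camera_matrix"];v,u=np.mgrid[:480,:640]
P=np.stack([(u-K[0,2])/K[0,0]*d,(v-K[1,2])/K[1,1]*d,d],-1)@np.array(k["attitude"]).T+k["eye"]
A=(P[...,0]>.35)&(P[...,0]<.75)&(P[...,1]>-.2)&(P[...,1]<.02)&(d>0)
for n,lo,hi in(("bridge",.062,.078),("wall",.048,.058),("button",.0355,.046),("deck",.024,.031)):
    c,s=cv2.connectedComponentsWithStats((A&(P[...,2]>lo)&(P[...,2]<hi)).astype(np.uint8),connectivity=4)[1:3]
    for i in range(1,len(s)):
        if s[i,4]>60:
            X=P[c==i]; r=cv2.minAreaRect((X[:,:2]*1000).astype(np.float32)); print(n,np.round(r[0],1),np.round(r[1]),round(r[2],1),X[:,2].mean().round(4))
for l in("buffer_bottle","timer","control_bottle"):
    for x in env.spot_point(l,"top")[:1]: print(l,np.round(pt("top",*x["at"],z=0),3))
E
python3 c.py
```

```text
t 8.15 tcp [ 0.5343 -0.3381  0.212 ] F [-0.44 -0.82 -0.01] grip 0.00545272045610186
[[0.016, 0.989, 0.147], [-0.014, 0.148, -0.989], [-1.0, 0.014, 0.016]] yaw err 0.029154994572640397
along from start-button 0.07216016670951203 across(left+) -0.2585173566355462
to button+7mm in tool cm [ 16.69  -6.   -26.31]
bridge [600.8 -70.6] [ 44. 133.] 6.6 0.0698
wall [555.1 -75. ] [ 6. 55.] 6.5 0.0534
button [531.3 -78.5] [32. 42.] 6.5 0.0399
deck [542.7 -80.7] [78. 92.] 6.6 0.028
buffer_bottle [0.586 0.055 0.   ]
timer [ 0.5   -0.258  0.   ]
control_bottle [0.504 0.058 0.   ]
```

View pics/top2.png

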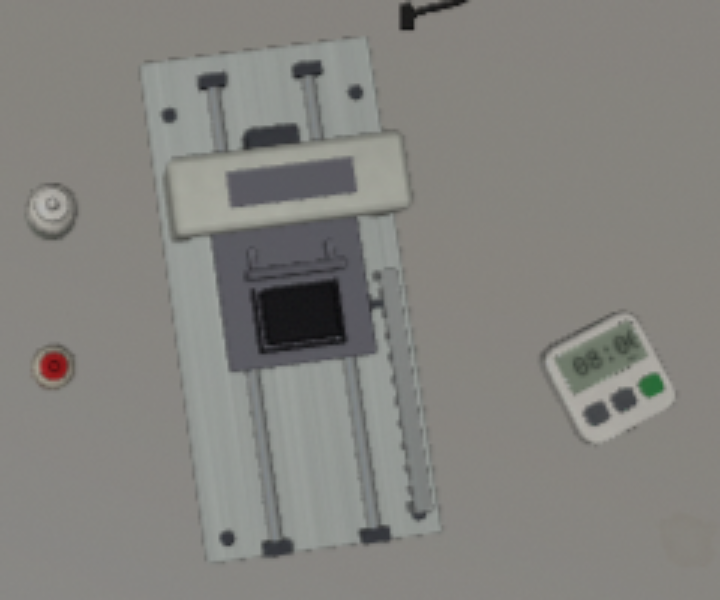

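View pics/scene2.png

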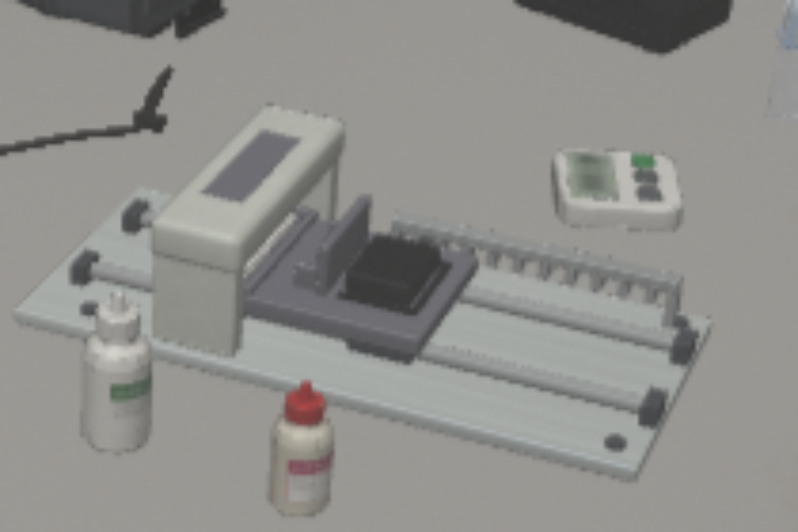

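The pictures show the carriage under the bridge against the dark stop (crop px (272,137)), with the button up. It has travelled 100 mm, and the bottles and timer have not moved.

```bash
python3 -c "
from plant import env
print(env.job_done())"
```

```text
the job is handed in; nothing more can be done
None
```

The carriage is at the end stop under the reading bridge, with the button up at the last notch. I handed the job in at about t = 8 s.

- **Pressing and pushing:** I pressed the lock button fully down with the shut fingertips (about 6 N). Keeping it held, I pushed the carriage until it stalled at the stop with about 16 N along the rails. The press rose to about 33 N on the way. I then lifted straight up so the button could rise.
- **Carriage position:** From the depth images the button moved 100.0 mm along the rails, and its top reads 39.9 mm, which is fully up.
- **Surroundings:** The timer sits at the same pixels as before. The networks' position readings for the timer and the two bottles differ from the first ones by up to about 9 mm. For the timer I put this down to network noise, since it has not shifted in the picture. I did not check the bottles' pixels as closely, but the arm never went near them.
- **Robot:** The arm stands clear of everything, with the force at its noise level of about 1 N.
- **Not checked directly:** The cassette is hidden under the bridge, so I could not see it after the push. I also did not tug the carriage to test the lock.

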